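# Catch the gauge case's lid and lower it shut

### The job

The lid of the blue gauge case stands open: tip it forward past upright so that it falls by itself, untouched, catch it from beneath on a finger on the way down, and lower it gently until it is fully shut, with no bang that could jar the gauge. Use light touches only: do not grip the lid or anything else, and leave the other things on the bench alone.

Things in the scene. Friction and masses are not known exactly. Their poses are not given: they have to be found in the camera images.
- case: blue steel gauge case fixed to the bench, 150 mm (its x, front to back) by 200 mm (its y) by 70 mm high; a dial gauge lies in it. Origin: centre of its underside. Its x axis points from its front (on the robot's right, where the lid's tab comes down) to its hinge side (on the robot's left), z up
- lid (a joint): angle of the case's lid, rad: 0 shut, 1.57 upright, 1.8 the stop behind. It stands a little past upright (1.6 to 1.7) and the hinge's slight friction holds it there. Once tipped forward to about 1.3 it falls by itself: the hinge is damped (0.25 N m s/rad), so from there it takes about 2 s and bangs shut at 0.8 to 1 rad/s unless it is caught. The lid weighs 0.3 to 0.4 kg; held up at its tab it presses with 1 to 2 N
- hinge (a point): centre of the lid's hinge line, on the case's rear top edge, 75 mm along the case's x from its centre and 70 mm up; the hinge line runs along the case's y. The axes turn with the lid; with the lid shut they are those of the case
- tab_edge (a point): middle of the free edge of the yellow tab, on the lid's inner (lower) face, 175 mm from the hinge line. The lid is a blue plate 200 mm wide, 5 mm thick, reaching 150 mm from the hinge; the tab (50 mm wide, 5 mm thick) carries on 25 mm beyond it, so that with the lid shut it overhangs the case's front by 25 mm at 70 mm above the bench, with nothing beneath. The axes turn with the lid: x towards the hinge, z out of the lid's outer face
- paint_pot: small white-capped paint jar, 32 mm across, 50 mm high; loose bystander; origin at its underside
- red_pot: small clear jar with red cap, 32 mm across, 55 mm high; loose bystander; origin at its underside
- screwdriver: screwdriver lying on the bench, about 200 mm long along its x; loose bystander; origin on the bench under it
- epoxy: amber bottle, 44 mm across, 110 mm high; loose bystander; origin at its underside
- canister: steel can, 64 mm across, 110 mm high; loose bystander; origin at its underside
- putter_head: steel putter head, 32 x 100 x 24 mm with a short 45 mm hosel; loose bystander; origin at its underside
- bit_tub: clear open tub of drill bits, 120 x 150 x 60 mm; loose bystander; origin at its underside

How it is judged:
On the way, in this order (a step that is already met when the one before it is completed fails the run):
1. the lid falls by itself, touched by nothing, past upright (value of joint lid between 0.2 and 1.45 rad and velocity of joint lid below -0.1 rad/s and contact force between each of the arm, the fingers and lid below 0.02 N), for 0.05 s.
2. the lid has been caught on a finger before it is shut (value of joint lid between 0.1 and 1.2 rad and velocity of joint lid above -0.5 rad/s and contact force between the fingers and lid above 0.1 N), for 0.1 s.
3. the lid is shut (value of joint lid below 0.02 rad), for 0.2 s.
At the end, for the whole second after the job is handed in: the lid lies shut (within 0.02 rad, 3.5 mm at the tab) and every loose bystander is within 15 mm of where it stood (value of joint lid below 0.02 rad and distance of each of paint_pot, red_pot, screwdriver, epoxy, canister, putter_head, bit_tub from where it was at the start of the episode below 0.015 m); the robot touches nothing.
It fails at once if the lid bangs shut: it closes faster than 0.5 rad/s (90 mm/s at the tab) in the last 0.3 rad (value of joint lid below 0.3 rad and velocity of joint lid below -0.5 rad/s).
It fails at once if the lid is gripped or forced (more than 15 N from the fingers) (contact force between the fingers and lid above 15 N).
It fails at once if the robot knocks the case hard (more than 25 N) (contact force between any of the fingers, the arm and case above 25 N).
It fails at once if a bystander is pushed away, lifted or knocked over (distance of any of paint_pot, red_pot, screwdriver, epoxy, canister, putter_head, bit_tub from where it was at the start of the episode above 0.03 m).
It also fails if it takes over 43 s, if anything falls off the work surface, if the arm or the gripper's body presses on something with over 40 N, if the wrist force passes 120 N, or if a joint passes its speed limit or range.

### The arm

A 6-joint arm with a two-finger parallel gripper is mounted at the origin on the work surface. World frame = base frame: x ahead of the robot, y to its left, z up, the work surface at z = 0. Lengths are in m, angles in rad, forces in N, time in s.
With the tool pointing down it reaches from about 0.375 to 0.9 m from the base axis. Payload 3.1 kg.
Tool frame: the origin (TCP) lies between the finger pads; the fingertips stand 22 mm ahead of it and the grasp point (between the pads) lies 3 mm ahead of it; z points along the fingers, y is the line along which they close (so a half turn about z gives the same grasp; the last joint's range is limited). The gripper opens to 87 mm and grips with 3 to 60 N. Pads are 19 mm wide; open, the fingers measure 117 mm over their backs; the gripper's body (75 mm by 190 mm) begins 51 mm behind the grasp point.
Start: joints at [1.004, 0.527, 1.433, -0, 1.181, -0.178], TCP at [0.236, 0.579, 0.245] pointing down, gripper open.
Joint ranges: [-3.08, 3.08], [-0.75, 2.2], [0.22, 2.44], [-1.43, 4.57], [0, 2.65], [-2.85, 2.85]. Speed limits (rad/s): [2.79, 2.79, 3.14, 3.14, 3.14, 3.14].

### API

Orientations are given as a unit quaternion [x, y, z, w].
In Python, from rig import robot gives the robot as it stands.
- The arm moves only by the tool move_arm, never from a script. Its argument "series" is text: rows parted by semicolons, each of 6 numbers parted by spaces: the shift along the tool's x, y, z in mm, then the turn, a rotation vector about the tool's x, y, z in degrees. In form: dx dy dz ax ay az; .... A call has 1 to 8 rows; each row is the pose to reach, as a shift and turn from the pose commanded when the call began, along the tool's axes at that moment; what a row does not reach only later rows make up. A row lasts 1/12 s, in which the tool goes at most 41.7 mm and 7.16 degrees, less where a joint would pass 70% of its speed; a pose out of reach is approached as far as the arm can. A call with a gripper value outside its range is refused whole. "jaw" is the opening, from 0 (shut) to 1 (fully open), set as the call begins (left out, the last holds). The fingers move at their own pace and stop on an object; "newtons" is the grip in N (left out, the last holds). Time passes only in rows, so rows that repeat a pose let the fingers close. It gives the time, the measured TCP pose, the force, the opening and the grip force at its end, in the units of the state.
- robot.get_obs(): the state, without advancing time (a new reading comes with each control period).
- robot.camera(name): name is "scene" or "top" or "wrist"; returns a dict with "img" (384x512x3 uint8, red, green, blue), "mtx" (3x3 intrinsics, pixels), "world_to_cam" (4x4, takes a point from world to camera coordinates). Camera axes: x right, y down, z forward; pixel columns grow to the right and rows downward; lengths in m; the calibration is good to about 2 mm. A picture is of the moment at which its call begins. There is no depth.
- robot.hand_in(): hands the job in; it is judged then, once.
Trained networks look in a picture, given as the dict that the camera call returned (one of the last four; its "shot" number tells which), for a name from the list of things; names that differ only in an ending like _2 or _b are one class to them, and where a whole thing is asked for, a point or a joint stands for the part that bears it (a point fixed in the world has none). Each returns a list of dicts, best first, with "p" (0 to 1); they miss things now and then, are a little off and sometimes report something else, mostly with a low value. They report only what shows in the picture. A call takes as long as a camera call.
- robot.search_frame(picture, thing): "xyz" ([x, y, z] in m, in world coordinates, good to about 4 mm: the middle of the surface that is visible of it).
- robot.tip_of(picture, thing): "xyz" ([x, y, z] in m, in world coordinates, good to about 4 mm: a listed point, or the origin of a listed thing).
The state is a dict: "time": time; "q": joint angles; "joint_velocities": joint speeds; "joint_torque": joint torques, N m; "position": TCP position; "tool_rot": TCP orientation; "ft_force": force on the tool from outside, world axes, zero at the start; "moment": the same for the moment, N m; "grip_width": finger opening in m; "grip_force": force on a finger pad.
Only numpy, scipy, OpenCV 4.12 (cv2) and the standard library are available. Lean on these libraries where they do the work, as an engineer would, in place of code of your own. Each camera call takes 0.05 s, during which the arm holds its last target. There are 200 camera calls.

## Working session

There is one attempt and no reset: what is moved stays moved. The work goes in short steps, Python scripts to look and compute and a tool call to move; the robot and the scene stay as the last step left them, time stands still between calls to the robot, and variables do not carry over. Pictures are saved under pics/ and viewed, at most 10 in all, crops included, and the job is handed in when it is done.

Besides the shell and the picture viewer there is one more tool, called after "Request:" by a JSON object that holds its "op" and its "data". move_arm: Moves the arm, as the interface text tells. Its arguments: {"type":"object","properties":{"series":{"type":"string"},"jaw":{"type":"number"},"newtons":{"type":"number"}},"required":["series"]}

```bash
mkdir -p pics; ls; cat > h.py <<'E'
from rig import robot
import numpy as np, cv2
from scipy.spatial.transform import Rotation as R
def snap(n,f):
    p=robot.camera(n); cv2.imwrite('pics/'+f,p['img'][:,:,::-1]); return p
E
python3 - <<'E'
from h import *
o=robot.get_obs(); print(o['time'],o['position'],o['tool_rot'],R.from_quat(o['tool_rot']).as_matrix().round(3),o['grip_width'])
a=snap('scene','s0.png'); b=snap('top','t0.png')
for n,p in(('s',a),('t',b)):
    for t in['case','hinge','tab_edge','paint_pot','red_pot','screwdriver','epoxy','canister','putter_head','bit_tub']:
        r=robot.tip_of(p,t)[:1]
        print(n,t,[(np.round(x['xyz'],3),round(x['p'],2)) for x in r])
cv2.imwrite('pics/both.png',np.hstack([cv2.resize(x['img'],(400,300))[:,:,::-1] for x in(a,b)]))
print(robot.get_obs()['time'])
E
```

```text
pics
0.0 [0.23597202 0.57801855 0.24356814] [ 1.92676294e-01  9.81261792e-01 -1.00190480e-03 -3.70276002e-04] [[-0.926  0.378 -0.001]
 [ 0.378  0.926 -0.002]
 [ 0.    -0.002 -1.   ]] 0.08703743280071913
s case [(array([0.564, 0.144, 0.003]), 0.61)]
s hinge [(array([0.452, 0.432, 0.   ]), 0.72)]
s tab_edge [(array([0.582, 0.233, 0.242]), 0.95)]
s paint_pot [(array([0.594, 0.286, 0.   ]), 0.49)]
s red_pot [(array([0.709, 0.108, 0.003]), 0.69)]
s screwdriver [(array([ 0.442, -0.345,  0.001]), 0.47)]
s epoxy [(array([0.453, 0.434, 0.002]), 0.71)]
s canister [(array([ 0.63 , -0.449, -0.002]), 0.67)]
s putter_head [(array([ 0.578,  0.435, -0.001]), 0.95)]
s bit_tub [(array([ 0.458, -0.536, -0.001]), 0.59)]
t case [(array([ 0.564,  0.146, -0.   ]), 0.93)]
t hinge [(array([0.582, 0.219, 0.074]), 0.62)]
t tab_edge [(array([0.583, 0.235, 0.241]), 0.74)]
t paint_pot [(array([ 0.599,  0.289, -0.003]), 0.47)]
t red_pot [(array([0.71 , 0.113, 0.002]), 0.44)]
t screwdriver [(array([ 0.442, -0.341, -0.002]), 0.51)]
t epoxy [(array([0.454, 0.431, 0.   ]), 0.7)]
t canister []
t putter_head [(array([0.578, 0.219, 0.072]), 0.73)]
t bit_tub []
1.1
```

View pics/s0.png

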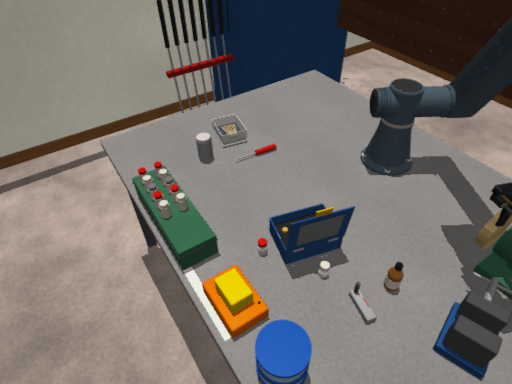

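View pics/t0.png

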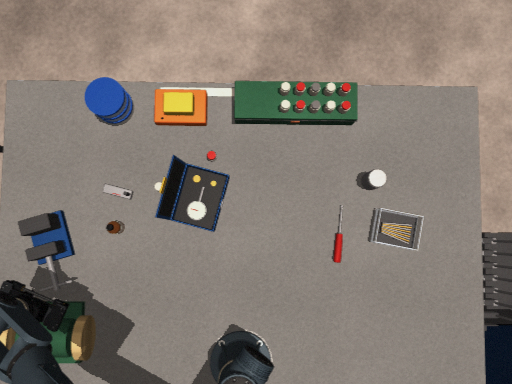

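The scene view shows the open blue case near (310,230), with the lid hinged on the left and its yellow tab at (324,212). The white-capped paint pot stands behind it at (325,268). The top view shows the case at (195,195) turned about 15°, with the area in front of it (right side) clear.

My plan is to keep the tool pointing from the front towards the hinge, 45° down. I'll hook the tab, pull it forward, go round, and catch it from beneath.

```bash
cat >> h.py <<'E'
yaw=np.radians(75.8); u=np.array([np.cos(yaw),np.sin(yaw),0]); v=np.array([u[1],-u[0],0]); k=np.array([0,0,1.])
H=np.array([0.582,0.2185,0.0])   # hinge foot
s=np.sqrt(.5); G=np.column_stack([s*(k+u),v,s*(u-k)])
def tcp(r,z): return H+r*u+z*k-0.022*G[:,2]   # fingertip centre at (r,z)
def rel(pts,rot=G):
    o=robot.get_obs(); R0=R.from_quat(o['tool_rot']).as_matrix()
    rv=np.degrees(R.from_matrix(R0.T@rot).as_rotvec())
    for p in pts: print((1000*R0.T@(np.array(p)-o['position'])).round(),rv.round(1))
def state():
    o=robot.get_obs(); d=o['position']-H+0.022*R.from_quat(o['tool_rot']).as_matrix()[:,2]
    print('t',round(o['time'],2),'tip r,z,v',(np.array([d@u,d[2],d@v])*1000).round(1),'F',np.round(o['ft_force'],2),'q',np.round(o['q'],2))
def lid(cam):
    p=robot.camera(cam); r=robot.tip_of(p,'tab_edge')[:1]
    for x in r:
        d=np.array(x['xyz'])-H; print(cam,'lid',round(np.arctan2(d[2]-.07,-d@u),3),(d@u*1000).round(),(d[2]*1000).round(),(d@v*1000).round(),'p',round(x['p'],2))
    return p
E
python3 - <<'E'
from h import *
rel([[.30,.45,.42],[.50,.05,.42]]); state()
for c in('scene','top'): lid(c)
E
```

```text
[-108.  -95. -175.] [-32.1  36.9  77.4]
[-444. -390. -175.] [-32.1  36.9  77.4]
t 1.1 tip r,z,v [ 264.3  222.6 -423.5] F [0.98 0.29 0.05] q [ 1.    0.53  1.43  0.    1.18 -0.18]
scene lid 1.664 16.0 242.0 -2.0 p 0.9
top lid 1.662 16.0 241.0 -4.0 p 0.66
```

Request:
{"op": "move_arm", "data": {"series": "-20 -20 -35 0 0 0; -50 -45 -70 0 0 0; -80 -70 -100 0 0 0; -110 -95 -130 0 0 0; -135 -120 -150 -3 3 7; -160 -145 -170 -5 6 12; -190 -170 -175 -8 9 18; -220 -195 -175 -10 12 24", "jaw": 0}}

```text
time: 1.97
position: [0.358, 0.3317, 0.4205]
tool_rot: [0.391, 0.91, 0.108, -0.083]
ft_force: [2.1, 0.8, -0.6]
grip_width: 0.0419
grip_force: 0.0
```

```bash
python3 - <<'E'
from h import *
rel([[.50,.05,.42]]); state()
E
```

```text
[-292.  -85.  -83.] [-22.   24.8  53.3]
t 1.97 tip r,z,v [  60.   399.3 -247.8] F [ 2.05  0.78 -0.63] q [ 0.35  0.12  1.58  0.28  1.42 -0.45]
```

Request:
{"op": "move_arm", "data": {"series": "-35 -10 -10 -2 3 6; -70 -20 -20 -5 6 12; -105 -30 -30 -8 9 18; -140 -40 -40 -10 12 24; -175 -50 -50 -12 14 30; -215 -60 -60 -15 17 36; -255 -75 -72 -18 20 43; -292 -85 -83 -20 22 48"}}

```text
time: 2.63
position: [0.4999, 0.0506, 0.4179]
tool_rot: [0.707, 0.61, 0.283, -0.22]
ft_force: [0.8, 0.2, -0.1]
grip_width: 0.0005
grip_force: 0.0
```

```bash
python3 - <<'E'
from h import *
rel([tcp(-.03,.35),tcp(.046,.30),tcp(.046,.245)]); state()
E
```

```text
[ 63.  48. 129.] [-2.   2.9  5. ]
[ 86.  53. 217.] [-2.   2.9  5. ]
[ 49.  51. 258.] [-2.   2.9  5. ]
t 2.63 tip r,z,v [-168.2  401.5  -39.1] F [ 0.78  0.17 -0.1 ] q [-0.52  0.21  1.64  0.69  1.56 -0.48]
```

Request:
{"op": "move_arm", "data": {"series": "20 15 30 -2 3 5; 40 30 65 -2 3 5; 60 45 100 -2 3 5; 75 48 135 -2 3 5; 83 51 175 -2 3 5; 86 53 200 -2 3 5; 86 53 215 -2 3 5; 86 53 217 -2 3 5"}}

```text
time: 3.3
position: [0.5861, 0.2528, 0.3129]
tool_rot: [0.727, 0.571, 0.299, -0.237]
ft_force: [-0.7, -0.2, -0.3]
grip_width: 0.0007
grip_force: 0.0
```

```bash
python3 - <<'E'
from h import *
rel([tcp(.046,.30),tcp(.046,.245)]); state()
lid('scene');snap('scene','s1.png'); p=snap('wrist','w1.png')
a=cv2.imread('pics/s1.png')[120:320,200:420];cv2.imwrite('pics/c1.png',np.hstack([cv2.resize(a,(440,400)),cv2.resize(cv2.imread('pics/w1.png'),(360,270)).copy() if 0 else cv2.copyMakeBorder(cv2.resize(cv2.imread('pics/w1.png'),(360,270)),0,130,0,0,0)]))
E
```

```text
[-1.  4. -5.] [-0.5  0.1  0.3]
[-40.   5.  34.] [-0.5  0.1  0.3]
t 3.3 tip r,z,v [ 49.8 297.4  -4.7] F [-0.68 -0.24 -0.33] q [-0.1   0.44  1.66  0.89  1.12 -0.3 ]
scene lid 1.676 18.0 242.0 -4.0 p 0.9
```

View pics/c1.png

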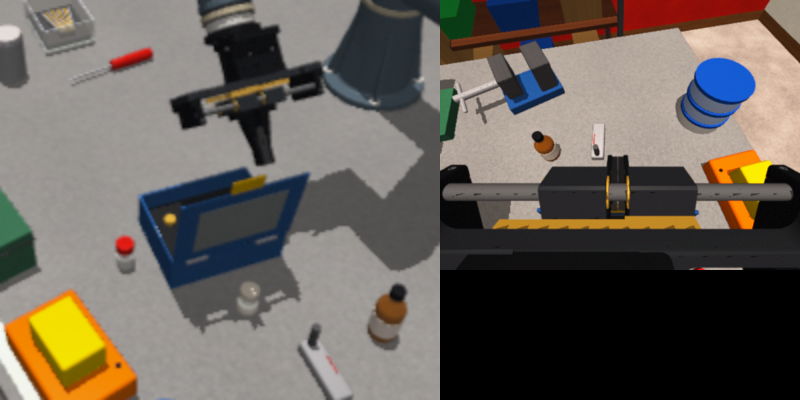

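The tip is just above and behind the yellow tab, which is at (248,185) in the crop with the finger at (264,160). Next I'll lower it behind the tab.

Request:
{"op": "move_arm", "data": {"series": "-8 3 7 0 0 0; -16 5 14 0 0 0; -24 5 21 0 0 0; -32 5 28 0 0 0; -38 5 33 0 0 0; -40 5 34 0 0 0; -40 5 34 0 0 0"}}

```text
time: 4.08
position: [0.5912, 0.2453, 0.262]
tool_rot: [0.727, 0.57, 0.301, -0.236]
ft_force: [0.6, -0.5, 1.3]
grip_width: 0.0002
grip_force: 0.0
```

```bash
python3 - <<'E'
from h import *
state(); lid('scene');lid('top')
print((G.T@(-u*.08)*1000).round())
E
```

```text
t 4.08 tip r,z,v [ 43.7 246.4   2.2] F [ 0.56 -0.49  1.35] q [-0.11  0.51  1.7   0.94  1.05 -0.41]
scene lid 1.674 18.0 246.0 -3.0 p 0.96
[-57.   0. -57.]
```

Request:
{"op": "move_arm", "data": {"series": "-5 0 -5 0 0 0; -10 0 -10 0 0 0; -15 0 -15 0 0 0; -20 0 -20 0 0 0; -25 0 -25 0 0 0; -30 0 -30 0 0 0; -35 0 -35 0 0 0; -38 0 -38 0 0 0"}}

```text
time: 4.95
position: [0.5787, 0.1919, 0.2631]
tool_rot: [0.727, 0.57, 0.301, -0.235]
ft_force: [0.0, 0.7, 0.6]
grip_width: 0.0004
grip_force: 0.5
```

```bash
python3 - <<'E'
from h import *
state(); lid('scene');lid('top'); state()
E
```

```text
t 4.95 tip r,z,v [-11.1 247.6   3.3] F [0.02 0.68 0.6 ] q [-0.22  0.49  1.73  0.91  1.11 -0.48]
scene lid 1.398 -30.0 243.0 -6.0 p 0.81
t 5.15 tip r,z,v [-10.3 247.2   3.2] F [-0.93  0.02 -0.49] q [-0.21  0.49  1.73  0.91  1.11 -0.48]
```

Request:
{"op": "move_arm", "data": {"series": "-6 0 -6 0 0 0; -12 0 -12 0 0 0; -18 0 -18 0 0 0; -20 0 -20 0 0 0; -5 0 -27 0 0 0; 7 0 -37 0 0 0; -3 0 -67 0 0 0"}}

```text
time: 5.73
position: [0.5662, 0.1478, 0.3095]
tool_rot: [0.725, 0.572, 0.301, -0.237]
ft_force: [0.4, 0.3, 0.5]
grip_width: 0.0003
grip_force: 0.0
```

```bash
python3 - <<'E'
from h import *
state(); lid('scene');state()
E
```

```text
t 5.73 tip r,z,v [-56.9 293.9   1.9] F [0.42 0.31 0.46] q [-0.31  0.41  1.71  0.85  1.23 -0.45]
scene lid 1.24 -58.0 238.0 -2.0 p 0.78
t 5.83 tip r,z,v [-61.4 294.9   5.3] F [-0.22 -0.79  0.15] q [-0.31  0.41  1.71  0.84  1.23 -0.46]
```

Request:
{"op": "move_arm", "data": {"series": "-27 0 -27 0 0 0; -60 0 -46 0 0 0; -95 0 -60 0 0 0; -134 0 -64 0 0 0; -173 0 -53 0 0 0; -202 0 -32 0 0 0"}}

```text
time: 6.33
position: [0.5285, -0.0197, 0.1872]
tool_rot: [0.728, 0.57, 0.302, -0.232]
ft_force: [1.2, 0.3, 0.5]
grip_width: 0.0007
grip_force: 0.0
```

```bash
python3 - <<'E'
from h import *
state(); lid('scene');state()
E
```

```text
t 6.33 tip r,z,v [-228.5  171.6    6.6] F [1.22 0.33 0.53] q [-0.63  0.61  1.8   0.78  1.21 -0.86]
scene lid 1.116 -77.0 227.0 -8.0 p 0.62
t 6.43 tip r,z,v [-225.8  168.2    2.6] F [0.27 0.69 1.41] q [-0.63  0.62  1.81  0.77  1.21 -0.85]
```

Request:
{"op": "move_arm", "data": {"series": "20 -2 20 0 0 0; 42 -5 42 0 0 0; 65 -5 62 0 0 0; 80 -5 69 0 0 0; 82 -5 69 0 0 0; 82 -5 69 0 0 0"}}

```text
time: 6.93
position: [0.5483, 0.0911, 0.1996]
tool_rot: [0.726, 0.572, 0.302, -0.235]
ft_force: [0.7, -0.1, -1.0]
grip_width: 0.0002
grip_force: 0.0
```

```bash
python3 - <<'E'
from h import *
state(); lid('scene');state()
E
```

```text
t 6.93 tip r,z,v [-116.2  184.1   -1.4] F [ 0.68 -0.13 -0.97] q [-0.42  0.58  1.83  0.89  1.12 -0.75]
scene lid 0.909 -108.0 209.0 -5.0 p 0.66
t 7.03 tip r,z,v [-118.   183.1   -0.7] F [-0.08 -0.35 -0.74] q [-0.43  0.58  1.83  0.89  1.11 -0.75]
```

Lid is nearly on the finger. I'll hold here.

Request:
{"op": "move_arm", "data": {"series": "0 0 0 0 0 0; 0 0 0 0 0 0; 0 0 0 0 0 0; 0 0 0 0 0 0; 0 0 0 0 0 0"}}

```text
time: 7.45
position: [0.5485, 0.0885, 0.1973]
tool_rot: [0.727, 0.57, 0.302, -0.235]
ft_force: [0.5, -2.4, -0.5]
grip_width: 0.0006
grip_force: 0.7
```

```bash
python3 - <<'E'
from h import *
state(); lid('scene');p=lid('scene');cv2.imwrite('pics/c2.png',cv2.resize(p['img'][120:320,200:420,::-1],(660,600)));state()
E
```

```text
t 7.45 tip r,z,v [-118.7  181.8   -0.7] F [ 0.5  -2.45 -0.46] q [-0.43  0.58  1.83  0.89  1.11 -0.75]
scene lid 0.809 -122.0 198.0 -5.0 p 0.75
scene lid 0.825 -120.0 200.0 -5.0 p 0.66
t 7.65 tip r,z,v [-118.3  181.9   -0.8] F [ 0.92 -1.55 -1.17] q [-0.43  0.58  1.83  0.89  1.11 -0.75]
```

View pics/c2.png

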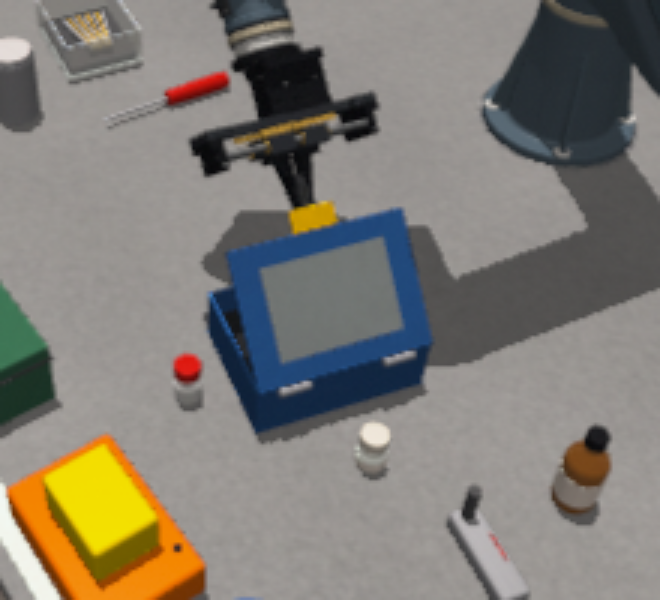

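The lid rests on the finger at about 0.81 rad: the crop shows the yellow tab at (313,215) sitting on the fingertip at (305,200). Next I'll lower it along the tab's arc.

```bash
cat >> h.py <<'E'
def low(t0,t1,n=8):
    E=lambda t:175*np.array([-np.cos(t),np.sin(t)])
    print('; '.join('%.1f 0 %.1f 0 0 0'%(s*(d[0]+d[1]),s*(d[0]-d[1])) for d in (E(t)-E(t0) for t in np.linspace(t0,t1,n+1)[1:])))
E
python3 - <<'E'
from h import *
low(.81,.65);low(.65,.49);low(.49,.33);low(.33,.23);low(.23,.13);low(.13,.03);low(.03,-.05)
E
```

```text
-3.5 0 -0.1 0 0 0; -7.0 0 -0.0 0 0 0; -10.5 0 0.1 0 0 0; -14.0 0 0.2 0 0 0; -17.5 0 0.4 0 0 0; -21.0 0 0.7 0 0 0; -24.5 0 1.1 0 0 0; -27.9 0 1.5 0 0 0
-3.5 0 0.5 0 0 0; -6.9 0 1.1 0 0 0; -10.4 0 1.7 0 0 0; -13.8 0 2.4 0 0 0; -17.2 0 3.2 0 0 0; -20.6 0 4.1 0 0 0; -24.0 0 5.0 0 0 0; -27.3 0 6.0 0 0 0
-3.3 0 1.1 0 0 0; -6.7 0 2.2 0 0 0; -9.9 0 3.4 0 0 0; -13.2 0 4.6 0 0 0; -16.5 0 5.9 0 0 0; -19.7 0 7.3 0 0 0; -22.9 0 8.7 0 0 0; -26.0 0 10.3 0 0 0
-2.0 0 1.0 0 0 0; -3.9 0 2.0 0 0 0; -5.8 0 3.0 0 0 0; -7.8 0 4.0 0 0 0; -9.7 0 5.1 0 0 0; -11.6 0 6.2 0 0 0; -13.4 0 7.3 0 0 0; -15.3 0 8.5 0 0 0
-1.9 0 1.2 0 0 0; -3.7 0 2.4 0 0 0; -5.5 0 3.6 0 0 0; -7.3 0 4.8 0 0 0; -9.1 0 6.1 0 0 0; -10.9 0 7.3 0 0 0; -12.6 0 8.6 0 0 0; -14.4 0 10.0 0 0 0
-1.7 0 1.3 0 0 0; -3.4 0 2.7 0 0 0; -5.1 0 4.1 0 0 0; -6.8 0 5.5 0 0 0; -8.5 0 6.9 0 0 0; -10.1 0 8.4 0 0 0; -11.7 0 9.9 0 0 0; -13.3 0 11.3 0 0 0
-1.3 0 1.2 0 0 0; -2.5 0 2.4 0 0 0; -3.8 0 3.7 0 0 0; -5.0 0 4.9 0 0 0; -6.2 0 6.2 0 0 0; -7.4 0 7.4 0 0 0; -8.6 0 8.7 0 0 0; -9.8 0 10.0 0 0 0
```

Request:
{"op": "move_arm", "data": {"series": "-3.5 0 0 0 0 0; -7 0 0 0 0 0; -10.5 0 0 0 0 0; -14 0 0 0 0 0; -17.5 0 0.5 0 0 0; -21 0 0.5 0 0 0; -24.5 0 1 0 0 0; -28 0 1.5 0 0 0"}}

```text
time: 8.32
position: [0.5437, 0.0709, 0.1764]
tool_rot: [0.727, 0.57, 0.302, -0.235]
ft_force: [-1.0, -0.3, -0.2]
grip_width: 0.0004
grip_force: 0.3
```

Request:
{"op": "move_arm", "data": {"series": "-3.5 0 0.5 0 0 0; -7 0 1 0 0 0; -10.5 0 1.5 0 0 0; -14 0 2.5 0 0 0; -17 0 3 0 0 0; -20.5 0 4 0 0 0; -24 0 5 0 0 0; -27.5 0 6 0 0 0"}}

```text
time: 8.98
position: [0.5403, 0.0561, 0.1528]
tool_rot: [0.727, 0.57, 0.302, -0.235]
ft_force: [-0.8, -2.0, -0.3]
grip_width: 0.0006
grip_force: 0.5
```

```bash
python3 - <<'E'
from h import *
state(); lid('scene');lid('top');state()
E
```

```text
t 8.98 tip r,z,v [-152.2  137.2   -0.6] F [-0.84 -1.96 -0.33] q [-0.49  0.66  1.85  0.89  1.08 -0.88]
scene lid 0.505 -155.0 156.0 -5.0 p 0.57
top lid 0.481 -160.0 154.0 -4.0 p 0.87
t 9.18 tip r,z,v [-152.1  137.3   -0.7] F [-0.   -1.1  -1.44] q [-0.49  0.66  1.85  0.89  1.08 -0.87]
```

On track at about 0.49 rad.

Request:
{"op": "move_arm", "data": {"series": "-3 0 1 0 0 0; -6.5 0 2 0 0 0; -10 0 3.5 0 0 0; -13 0 4.5 0 0 0; -16.5 0 6 0 0 0; -19.5 0 7.5 0 0 0; -23 0 8.5 0 0 0; -26 0 10 0 0 0"}}

```text
time: 9.85
position: [0.5376, 0.0452, 0.1272]
tool_rot: [0.727, 0.57, 0.302, -0.235]
ft_force: [-0.5, -1.2, 0.3]
grip_width: 0.0006
grip_force: 0.5
```

Request:
{"op": "move_arm", "data": {"series": "-2 0 1 0 0 0; -4 0 2 0 0 0; -6 0 3 0 0 0; -8 0 4 0 0 0; -9.5 0 5 0 0 0; -11.5 0 6 0 0 0; -13.5 0 7.5 0 0 0; -15 0 8.5 0 0 0"}}

```text
time: 10.52
position: [0.5365, 0.0406, 0.1107]
tool_rot: [0.727, 0.57, 0.301, -0.235]
ft_force: [-0.9, -2.7, -0.2]
grip_width: 0.0006
grip_force: 1.1
```

Request:
{"op": "move_arm", "data": {"series": "-2 0 1 0 0 0; -4 0 2.5 0 0 0; -5.5 0 3.5 0 0 0; -7.5 0 5 0 0 0; -9 0 6 0 0 0; -11 0 7.5 0 0 0; -12.5 0 8.5 0 0 0; -14.5 0 10 0 0 0"}}

```text
time: 11.18
position: [0.5359, 0.0376, 0.0935]
tool_rot: [0.727, 0.57, 0.302, -0.235]
ft_force: [-2.0, -2.7, -0.5]
grip_width: 0.0005
grip_force: 1.3
```

```bash
python3 - <<'E'
from h import *
state(); lid('scene');p=lid('top');state()
E
```

```text
t 11.18 tip r,z,v [-171.1   77.9   -0.4] F [-2.04 -2.75 -0.55] q [-0.53  0.78  1.86  0.92  1.02 -1.  ]
scene lid 0.145 -179.0 96.0 -6.0 p 0.94
top lid 0.148 -178.0 97.0 -4.0 p 0.88
t 11.38 tip r,z,v [-171.2   77.9   -0.4] F [-0.73 -2.66 -1.71] q [-0.53  0.78  1.86  0.92  1.02 -1.  ]
```

Request:
{"op": "move_arm", "data": {"series": "-1.5 0 1.5 0 0 0; -3.5 0 2.5 0 0 0; -5 0 4 0 0 0; -7 0 5.5 0 0 0; -8.5 0 7 0 0 0; -10 0 8.5 0 0 0; -11.5 0 10 0 0 0; -13.5 0 11.5 0 0 0"}}

```text
time: 12.05
position: [0.5356, 0.0362, 0.0757]
tool_rot: [0.727, 0.57, 0.302, -0.235]
ft_force: [-0.1, -4.4, -1.1]
grip_width: -0.0
grip_force: 1.4
```

Request:
{"op": "move_arm", "data": {"series": "-1 0 1 0 0 0; -2 0 2 0 0 0; -3 0 3 0 0 0; -4 0 4 0 0 0; -5 0 5 0 0 0; -6 0 6 0 0 0; -7 0 7 0 0 0; -8 0 8 0 0 0"}}

```text
time: 12.72
position: [0.5354, 0.0371, 0.0651]
tool_rot: [0.727, 0.57, 0.302, -0.236]
ft_force: [-0.0, 0.1, 0.2]
grip_width: 0.0007
grip_force: 0.1
```

```bash
python3 - <<'E'
from h import *
state(); lid('scene');p=lid('top');state()
E
```

```text
t 12.72 tip r,z,v [-171.7   49.5   -0.7] F [-0.02  0.09  0.22] q [-0.53  0.84  1.87  0.95  0.99 -1.06]
scene lid 0.006 -177.0 71.0 -7.0 p 0.91
top lid -2.821 213.0 -1.0 -54.0 p 0.41
t 12.92 tip r,z,v [-171.7   49.4   -0.9] F [ 0.06 -0.25  0.25] q [-0.53  0.84  1.87  0.95  0.98 -1.06]
```

The force has dropped away and the lid reads shut. I'll ease down a little more, then back off to the front.

Request:
{"op": "move_arm", "data": {"series": "-1 0 1 0 0 0; -2 0 2 0 0 0; -3 0 3 0 0 0; -6 0 0 0 0 0; -12 0 -6 0 0 0; -25 0 -20 0 0 0; -40 0 -35 0 0 0; -50 0 -50 0 0 0"}}

```text
time: 13.58
position: [0.5183, -0.034, 0.0643]
tool_rot: [0.727, 0.57, 0.301, -0.235]
ft_force: [0.8, 0.5, -0.0]
grip_width: 0.0006
grip_force: 0.0
```

```bash
python3 - <<'E'
from h import *
state(); p=lid('scene');lid('top')
for t in['paint_pot','red_pot','epoxy','putter_head']: print(t,[np.round(x['xyz'],3) for x in robot.tip_of(p,t)[:1]])
cv2.imwrite('pics/c3.png',cv2.resize(p['img'][120:320,200:420,::-1],(660,600)))
E
```

```text
t 13.58 tip r,z,v [-2.449e+02  4.870e+01  1.000e-01] F [ 0.81  0.46 -0.03] q [-0.67  0.84  1.84  0.84  1.04 -1.08]
scene lid -0.003 -177.0 69.0 -8.0 p 0.89
top lid -0.011 -183.0 68.0 -2.0 p 0.77
paint_pot [array([ 0.454,  0.436, -0.001])]
red_pot [array([0.712, 0.105, 0.001])]
epoxy [array([0.453, 0.435, 0.002])]
putter_head [array([0.583, 0.433, 0.002])]
```

View pics/c3.png

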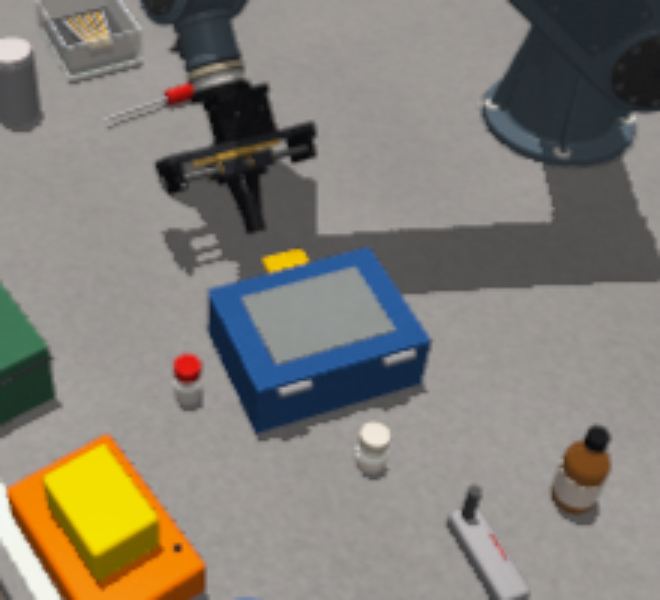

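The lid is shut flat with the tab at (286,260), the finger is clear at (252,225), and the bystanders look unmoved: the paint pot is still at (373,450).

```bash
python3 -c "
from rig import robot
print(robot.hand_in())"
```

```text
the job is handed in; nothing more can be done
None
```

The lid was tipped forward, fell untouched, was caught on the finger at about 0.81 rad and lowered until shut (camera reads within 0.01 rad); the arm is clear, nearby items look unmoved, and the job is handed in, but no verdict came back.

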